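# Push the hood's sash up to its height pointer

### The arm

A 7-joint arm with a two-finger parallel gripper is mounted at the origin on the work surface. World frame = base frame: x ahead of the robot, y to its left, z up, the work surface at z = 0. Lengths are in m, angles in degrees, forces in N, time in s.
With the tool pointing down it reaches from about 0.35 to 0.9 m from the base axis. Payload 8.1 kg.
Tool frame: the origin (TCP) lies between the finger pads; the fingertips stand 19 mm ahead of it and the grasp point (between the pads) is the TCP; x points along the fingers, y is the direction in which the jaws open and shut, and the axes are right-handed (so a half turn about x gives the same grasp; the last joint's range is limited). The gripper opens to 85 mm and grips with 20 to 120 N. Pads are 22 mm wide; open, the fingers measure 114 mm over their backs; the gripper's body (76 mm by 85 mm) begins 54 mm behind the grasp point. The pads swing forward as they close: fully open they stand 13 mm farther back than shut.
Start: joints at [61.902, 24.895, 1.432, 90.138, -0.665, 64.973, -4.303], TCP at [0.236, -0.579, 0.25] pointing down, gripper open.
Joint ranges: [-149.89, 149.89], [-25.12, 119.58], [-72.63, 75.52], [4.76, 147.25], [-75.54, 255.54], [6.69, 114.76], [-157.13, 157.13]. Speed limits (degrees/s): [127.2, 127.2, 172.46, 172.46, 180, 180, 180].

### API

Orientations are given as a 3x3 rotation matrix whose columns are the frame's x, y, z axes.
In Python, from plant import bot gives the robot as it stands.
- The arm moves only by the tool send_rows, never from a script. Its argument "targets" is a list of rows, each a list of 2 entries, a list of its own where there are three numbers: the shift along the tool's x, y, z in cm, then the turn, a rotation vector about the tool's x, y, z in degrees. In form: [[[x, y, z], [wx, wy, wz]], ...]. A call has 1 to 8 rows; each row shifts and turns the commanded pose from where the row before left it, along the tool's axes as they then stand; what a row does not reach is not made up. A row lasts 1/8 s, in which the tool goes at most 62.5 mm and 10.7 degrees, less where a joint would pass 70% of its speed; a pose out of reach is approached as far as the arm can. A call is refused whole if a number of a shift passes 6.25 or a number of a turn 10.7, either way. A call with a gripper value outside its range is refused whole. "hand" is the gripper command: -1 is fully open, 1 is shut, values between are in proportion, set as the call begins (left out, the last holds). The fingers move at their own pace and stop on an object; "force" is the grip in N (left out, the last holds). Time passes only in rows, so rows that do not move let the fingers close. It gives the time, the measured TCP pose, the force and the opening at its end, in the units of the state.
- bot.get_obs(): the state, without advancing time (a new reading comes with each control period).
- bot.capture(name): name is "scene" or "top" or "wrist"; returns the picture (420x560x3 uint8, red, green, blue); there is no depth.
- bot.get_calibration(name): a dict with "fovy" (degrees; the focal length in pixels is half the picture's height over the tangent of half this angle, whatever the lens; pixels are square), "cx", "cy" (the principal point, pixels), "R" (3x3) and "t" (3): a world point X has camera coordinates R X + t; the wrist camera has in their place "hand_eye" (4x4, takes a point from camera to tool coordinates, whose origin is the TCP and whose axes are the tool frame's). Camera axes: x right, y down, z forward; pixel columns grow to the right and rows downward; lengths in m; the calibration is good to about 2 mm. A picture is of the moment at which its call begins: read the wrist's pose just before it. get_calibration takes no time and is no camera call.
- bot.sign_off(): hands the job in, once; it reports no verdict.
Trained networks look in the newest picture that a camera, given by its name, has taken for a name from the list of things; names that differ only in an ending like _2 or _b are one class to them, and where a whole thing is asked for, a point or a joint stands for the part that bears it (a point fixed in the world has none). Each returns a list of dicts, best first, with "p" (0 to 1); they miss things now and then, are a little off and sometimes report something else, mostly with a low value. They report only what shows in the picture. A call takes as long as a camera call.
- bot.spot_in(name, camera): "xy" ([column, row] in pixels, amid what is visible of it).
- bot.outline_of(name, camera): "mask" (420x560 bool, what is visible of it) and "xy" ([column, row] in pixels, amid what is visible of it).
The state is a dict: "clock": time; "joint_pos": joint angles; "qvel": joint speeds; "joint_efforts": joint torques, N m; "ee_pos": TCP position; "tcp_rot": TCP orientation; "force": force on the tool from outside, world axes, zero at the start; "wrist_torque": the same for the moment, N m; "grip_width": finger opening in m.
Only numpy, scipy, OpenCV 4.12 (cv2) and the standard library are available. Lean on these libraries where they do the work, as an engineer would, in place of code of your own. Each camera call takes 0.05 s, during which the arm holds its last target.

### The job

Open the small clear hood for work: with the fingertips under the dark grey lip across its slanted window, push the window smoothly up until the lip's lower edge is level with the tip of the arrow-shaped pointer on the side rail (not the round stud on the other rail). Do not run it past the pointer, then take the hand away; the window stays where it is left. Only push, leave the pointer where it is, and leave the dishes, bottles and other things standing about undisturbed.

Things in the scene. Friction and masses are not known exactly. Their poses are not given: they have to be found in the camera images.
- hood: Fixed benchtop hood (mm): 335 deep, 400 wide, 343 high: white plinth 48 high, clear sides and back, front sloping at 45 degrees up and away from the robot. Origin on the bench, 180 behind its front edge; x to its back, y to its left, z up. The window slides between aluminium rails 34 wide, centred 183 left and right of the middle, standing 9 proud of the window's mid-plane; its foot is at x -165, z 55
- sash (a joint): How far the window (mm: clear pane 170 long up the slope, 330 wide, 5 thick) has slid up the slope, m; 0 shut, 0.20 upper stop; starts at 0 to 0.045. Hidden counterweights balance it, with about 5 N of friction (3 to 8 N to push up slowly, plus 12 N per m/s); it stays where it is left
- lip (a point): Dark grey lip fixed to the window (mm): 280 long across, 30 out from the pane, flat underside square to the pane, 6 thick at its outer edge, its top tapering into the pane 60 up the slope. Origin: middle of the underside where it meets the pane; x up the slope (sliding direction), y to the hood's left, z straight out of the pane (to the robot and up). The pane goes on 50 below the lip, free for fingers
- pointer_tip (a point): Tip of the black arrow-shaped pointer (mm: 24 x 24 triangle with a square tail, 10 thick) on the hood's right rail, pointing inward; 163 right of the middle, 18 farther out from the pane than the lip's origin. Axes as the lip's; level when the lip's origin and this have the same place along that x. Shifts if pushed hard. The round stud (24 across) on the left rail is not the mark
- dish_stack: Bystander, loose: stack of three clear culture dishes, 92 mm across, 45 mm high, on the bench before the left part of the hood; origin under its centre
- warm_dish: Bystander, loose: one clear dish, 64 mm across, 15 mm high, inside the hood on the warming plate; origin under its centre
- tip_box: Bystander, loose: grey box with clear lid, 85 x 115 x 62 mm, on the bench before the right part of the hood; origin under its centre
- reagent: Bystander, loose: clear bottle, 64 mm across, 140 mm high, right of the hood; origin under its centre
- amber: Bystander, loose: amber jar, 56 mm across, 110 mm high, left of the hood; origin under its centre
- tube_rack: Bystander, loose: white tube rack, 70 x 160 x 84 mm with its tubes, at the right; origin under its centre
- forceps: Bystander, loose: steel forceps lying flat, 120 mm long, 6 mm high, at the left; origin under its middle

How it is judged (in metres and radians):
On the way, in this order (a step that is already met when the one before it is completed fails the run):
1. the fingers push up on the lip while it is still well (15 mm) short of the pointer (contact force between the fingers and sash_c1 above 1 N and velocity of joint sash above 0.004 m/s and x of lip in the frame of pointer_tip below -0.015 m), for 0.1 s.
2. the lip comes level with the pointer, within 8 mm (x of lip in the frame of pointer_tip between -0.008 and 0.008 m), for 0.2 s.
At the end, for the whole second after the job is handed in: The lip's underside is level with the pointer's tip within 8 mm along the slope, the window is at rest, the pointer has not been shifted (5 mm) (all of step 2 and velocity of joint sash between -0.005 and 0.005 m/s and distance of pointer_tip from where it was at the start of the episode below 0.005 m); the robot touches nothing.
It fails at once if the window is pushed more than 20 mm past the pointer (x of lip in the frame of pointer_tip above 0.02 m).
It fails at once if the window is jerked (faster than 0.3 m/s) (velocity of joint sash above 0.3 m/s or velocity of joint sash below -0.3 m/s).
It fails at once if the pointer is shifted by more than 5 mm (distance of pointer_tip from where it was at the start of the episode above 0.005 m).
It fails at once if a bystander is moved by more than 25 mm, tipped or lifted (distance of any of dish_stack, warm_dish, tip_box, reagent, amber, tube_rack, forceps from where it was at the start of the episode above 0.025 m or angle between any of dish_stack, warm_dish, tip_box, reagent, amber, tube_rack, forceps's own z axis and vertical above 0.4 rad).
It also fails if it takes over 45 s, if anything falls off the work surface, if the arm or the gripper's body presses on something with over 40 N, if the wrist force passes 120 N, or if a joint passes its speed limit or range.

## Working session

There is one attempt and no reset: what is moved stays moved. The work goes in short steps, Python scripts to look and compute and a tool call to move; the robot and the scene stay as the last step left them, time stands still between calls to the robot, and variables do not carry over. Pictures are saved under pics/ and viewed, and the job is handed in when it is done.

Besides the shell and the picture viewer there is one more tool, called after ">>>" as name(argument=value, ...) on one line, values as JSON. send_rows: Moves the arm, as the interface text tells. Its arguments: {"type":"object","properties":{"targets":{"type":"array"},"hand":{"type":"number"},"force":{"type":"number"}},"required":["targets"]}

```bash
mkdir -p pics; ls; python3 - <<'E'
from plant import bot
import cv2,numpy as np
np.set_printoptions(precision=4,suppress=True)
o=bot.get_obs();print(o['clock'],o['ee_pos'],o['tcp_rot'],o['grip_width'])
for n in ['scene','top','wrist']:
    im=bot.capture(n);cv2.imwrite(f'pics/{n}0.png',im[:,:,::-1]);np.save(f'pics/{n}0.npy',im)
    print(n,bot.get_calibration(n))
    for k in ['hood','sash','lip','pointer_tip','dish_stack','tip_box','reagent','amber','tube_rack']:
        print(k,[(np.round(d['xy'],1),round(d['p'],2)) for d in bot.spot_in(k,n)][:3])
E
```

```text
pics
0.0 [ 0.2361 -0.5782  0.2495] [[-0.0008  0.3781 -0.9258]
 [ 0.0014 -0.9258 -0.3781]
 [-1.     -0.0016  0.0002]] 0.08547502547675376
scene {'fovy': 57.68401937488865, 'cx': 276.6826514254553, 'cy': 207.27904396387203, 'R': array([[ 0.0742,  0.9972,  0.007 ],
       [ 0.8227, -0.0572, -0.5656],
       [-0.5636,  0.0477, -0.8247]]), 't': array([-0.0078, -0.3643,  1.558 ])}
hood [(array([283.3, 275.5]), 0.82)]
sash [(array([277.4, 229.4]), 0.6)]
lip [(array([274.3, 232.9]), 0.89)]
pointer_tip []
dish_stack [(array([317.6, 202.3]), 0.74)]
tip_box [(array([217.9, 202.4]), 0.91)]
reagent [(array([138.4, 243.6]), 0.71), (array([314.8, 202.1]), 0.18), (array([417.7, 218.5]), 0.17)]
amber [(array([418.5, 216.1]), 0.97)]
tube_rack [(array([150.3, 190.4]), 0.63)]
top {'fovy': 56.89043661480601, 'cx': 285.64002838346295, 'cy': 207.7257444475536, 'R': array([[ 0.0202, -0.9997,  0.016 ],
       [-0.9902, -0.0222, -0.1378],
       [ 0.1381, -0.0131, -0.9903]]), 't': array([-0.0235,  0.5388,  0.9733])}
hood [(array([300.2, 113.7]), 0.76)]
sash [(array([296.7, 167.2]), 0.9)]
lip [(array([299.7, 166.4]), 0.97)]
pointer_tip [(array([380.4, 167.4]), 0.62), (array([234.6, 239.1]), 0.39)]
dish_stack [(array([235.1, 239.6]), 0.93)]
tip_box [(array([373.5, 253.4]), 0.72)]
reagent [(array([458.8, 197. ]), 0.56)]
amber [(array([114.9, 201.9]), 0.75)]
tube_rack [(array([454.3, 277.4]), 0.81)]
wrist {'fovy': 62.733053533876394, 'cx': 276.12064861607075, 'cy': 212.44353424231974, 'hand_eye': array([[-0.0003, -0.2814,  0.9596, -0.1239],
       [ 1.    ,  0.0002,  0.0003,  0.0001],
       [-0.0003,  0.9596,  0.2814, -0.071 ],
       [ 0.    ,  0.    ,  0.    ,  1.    ]])}
hood []
sash []
lip []
pointer_tip []
dish_stack []
tip_box []
reagent []
amber []
tube_rack [(array([234.6,  23. ]), 0.76)]
```

View pics/top0.png

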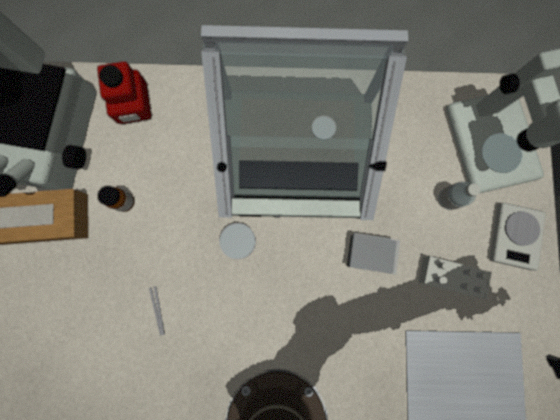

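View pics/scene0.png

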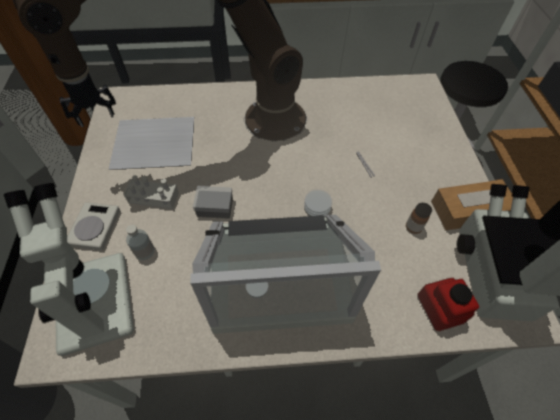

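```bash
python3 - <<'E'
import cv2,numpy as np
a=cv2.imread('pics/top0.png')[90:280,170:430]
cv2.imwrite('pics/topc.png',cv2.resize(a,None,fx=3,fy=3,interpolation=cv2.INTER_CUBIC))
E
```

```text
(no output)
```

View pics/topc.png

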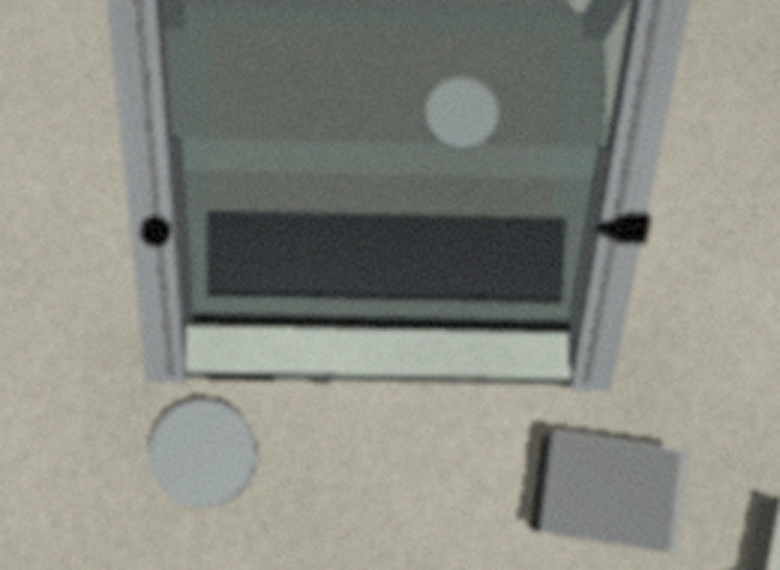

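Top view: lip's lower edge at about row 189, columns 239–357. Pointer tip at about (369,166) on the right rail, and stud at (222,167). Zooming the scene view for the hood fit.

```bash
python3 - <<'E'
import cv2,numpy as np
a=cv2.imread('pics/scene0.png')[180:330,180:390]
cv2.imwrite('pics/scenec.png',cv2.resize(a,None,fx=3.8,fy=3.8,interpolation=cv2.INTER_CUBIC))
a=cv2.imread('pics/top0.png')[20:230,190:420]
cv2.imwrite('pics/topd.png',cv2.resize(a,None,fx=2.8,fy=2.8,interpolation=cv2.INTER_CUBIC))
E
```

```text
(no output)
```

View pics/scenec.png

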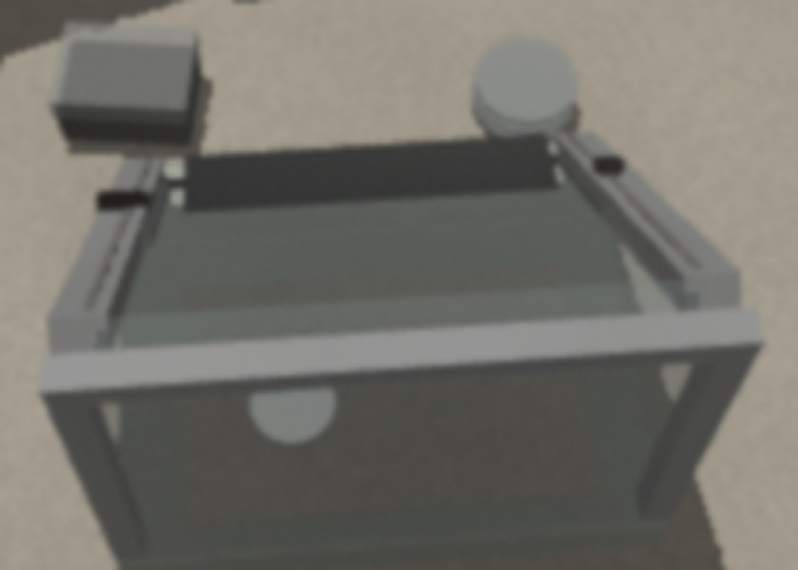

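View pics/topd.png

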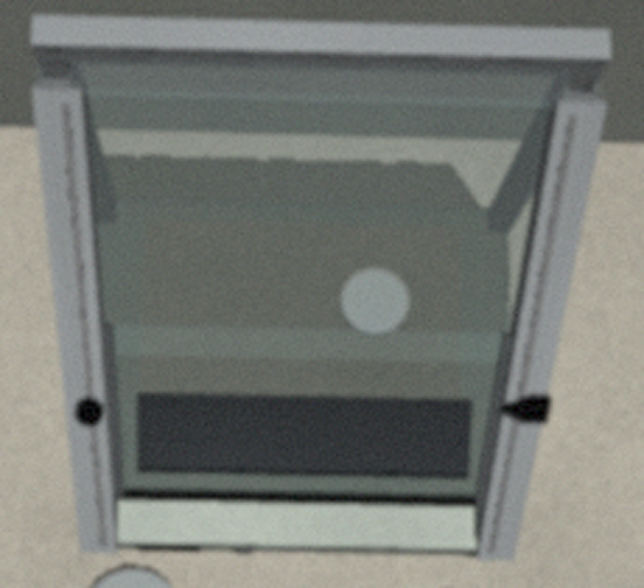

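```bash
cat > fit.py <<'E'
from plant import bot
import numpy as np
from scipy.optimize import least_squares
np.set_printoptions(precision=4,suppress=True)
def proj(cal,X):
    f=210/np.tan(np.radians(cal['fovy']/2)); c=X@cal['R'].T+cal['t']
    return np.c_[cal['cx']+f*c[:,0]/c[:,2],cal['cy']+f*c[:,1]/c[:,2]]
T=bot.get_calibration('top');S=bot.get_calibration('scene')
c=np.sqrt(.5)
def sl(s,y,n): return [-.165+c*s-c*n,y,.055+c*s+c*n]
def H(p,P):
    P=np.array(P);C,Sn=np.cos(p[2]),np.sin(p[2])
    return np.c_[p[0]+C*P[:,0]-Sn*P[:,1],p[1]+Sn*P[:,0]+C*P[:,1],P[:,2]]
td=lambda u,v:(190+u/2.8,20+v/2.8)
sc=lambda u,v:(180+u/3.8,180+v/3.8)
def model(p):
    x,y,a,q,pt,st,e1,e2,e3,e4=p[:10]
    top=[[.155,.2,.343],[.155,-.2,.343],sl(e1,.2,.009),sl(e2,.2,.009),sl(e3,-.2,.009),sl(e4,-.2,.009),
     sl(.05+q,.14,.0325),sl(.05+q,-.14,.0325),sl(.11+q,.14,.0025),sl(.11+q,-.14,.0025),sl(pt,-.163,.0205),sl(st,.183,.019)]
    sce=[[.155,-.2,.343],[.155,.2,.343],sl(.056+q,-.14,.0325),sl(.056+q,.14,.0325),sl(.11+q,-.14,.0025),sl(.11+q,.14,.0025),sl(pt,-.163,.0205),sl(st,.183,.019)]
    return proj(T,H(p,top)),proj(S,H(p,sce))
ot=np.array([td(*k) for k in [(32,15),(610,30),(33,90),(80,552),(605,100),(515,558),(138,473),(469,477),(137,394),(472,401),(500,408),(88,411)]])
os_=np.array([sc(*k) for k in [(42,393),(762,345),(190,157),(547,135),(187,212),(558,188),(150,200),(609,165)]])
if __name__=='__main__':
    def res(p):
        a,b=model(p);return np.r_[(a-ot).ravel(),(b-os_).ravel()]
    r=least_squares(res,[.6,0,0,.02,.13,.13,.3,0,.3,0],loss='soft_l1',x_scale=[.1]*10)
    print(r.x,r.cost);a,b=model(r.x);print(a-ot);print(b-os_)
    np.save('p.npy',r.x)
    J=r.jac;print('sd',np.sqrt(np.diag(np.linalg.inv(J.T@J))))
    p=r.x
    print('remaining',p[4]-.05-p[3],'lip world',H(p,[sl(.05+p[3],0,.0025)]),'tip',H(p,[sl(p[4],-.163,.0205)]))
    print('cam',-T['R'].T@T['t'],-S['R'].T@S['t'])
E
python3 fit.py
```

```text
[ 0.6981 -0.0385  0.0038  0.0327  0.1456  0.1338  0.3851 -0.023   0.3875
 -0.0204] 16.077799922048918
[[-0.0736 -1.8598]
 [-0.4705 -2.1103]
 [-0.767   0.0638]
 [-0.3046  0.0305]
 [ 0.7616  0.1248]
 [-0.4799 -0.0888]
 [-0.6011 -0.1634]
 [-0.5502  0.6587]
 [-0.2873 -0.5144]
 [-0.071  -0.6135]
 [ 1.2509 -0.013 ]
 [-1.9448  0.0124]]
[[-1.7343  0.784 ]
 [ 0.4514  0.0273]
 [-2.3442 -0.933 ]
 [-0.9989 -1.0407]
 [-2.0393 -0.7367]
 [-0.1717 -0.7683]
 [-1.1932 -3.0777]
 [ 0.6389 -2.0458]]
sd [0.0015 0.0007 0.0041 0.0024 0.0033 0.0032 0.0024 0.0039 0.0025 0.004 ]
remaining 0.06289358895412012 lip world [[ 0.5899 -0.0389  0.1153]] tip [[ 0.6222 -0.2018  0.1725]]
cam [0.3996 0.0012 1.0385] [ 1.1784 -0.0874  1.0789]
```

Fit gives the hood at about (0.698, -0.039), yaw ≈0. The lip's underside is at about (0.590, -0.039, 0.115), some 63 mm short of the pointer. The plan is to point the tool squarely into the pane at 45° and push the lip with the side of the closed fingers. First I translate over towards the hood.

>>> send_rows(targets=[[[0,-3.7,-3.9],[0,0,0]],[[0,-3.7,-3.9],[0,0,0]],[[0,-3.7,-3.9],[0,0,0]],[[0,-3.7,-3.9],[0,0,0]],[[0,-3.7,-3.9],[0,0,0]],[[0,-3.7,-3.9],[0,0,0]],[[0,-3.7,-3.9],[0,0,0]],[[0,-3.7,-3.9],[0,0,0]]], hand=1, force=30)

```text
clock: 2.5
ee_pos: [0.4139, -0.1851, 0.2507]
tcp_rot: [[0.001, 0.378, -0.926], [-0.001, -0.926, -0.378], [-1.0, 0.001, -0.001]]
force: [0.5, 0.8, 0.0]
grip_width: 0.0002
```

>>> send_rows(targets=[[[0,0,0],[7.4,0,0]],[[0,0,0],[7.4,0,0]],[[0,0,0],[7.4,0,0]],[[0,-4.8,-1.7],[0,0,0]],[[0,-4.9,-1.7],[0,0,0]],[[0,-4.9,-1.7],[0,0,0]],[[0,0,0],[0,9,0]],[[0,0,0],[0,9,0]]])

```text
clock: 3.5
ee_pos: [0.4651, -0.0396, 0.2506]
tcp_rot: [[0.314, 0.002, -0.949], [0.001, -1.0, -0.002], [-0.949, -0.0, -0.314]]
force: [-0.4, -0.9, 0.3]
grip_width: -0.0
```

>>> send_rows(targets=[[[0,0,0],[0,9,0]],[[0,0,0],[0,9,0]],[[0,0,0],[0,9,0]]])

```text
clock: 3.88
ee_pos: [0.4564, -0.0484, 0.2536]
tcp_rot: [[0.607, -0.016, -0.795], [-0.026, -1.0, 0.0], [-0.795, 0.021, -0.607]]
force: [-0.3, -1.7, 0.3]
grip_width: -0.0005
```

```bash
python3 - <<'E'
from plant import bot
import cv2,numpy as np
np.set_printoptions(precision=4,suppress=True)
o=bot.get_obs();print(o['clock'],o['joint_pos'],o['ee_pos'],o['tcp_rot'])
a=bot.capture('wrist');b=bot.capture('top')
cv2.imwrite('pics/w1.png',a[:,:,::-1]);cv2.imwrite('pics/t1.png',b[:,:,::-1])
E
```

```text
3.875 [   5.977    -5.9768   -8.3145  140.0467   14.4577    8.8846 -106.6428] [ 0.4564 -0.0484  0.2536] [[ 0.6065 -0.016  -0.7949]
 [-0.0263 -0.9997  0.0001]
 [-0.7946  0.0209 -0.6067]]
```

View pics/w1.png

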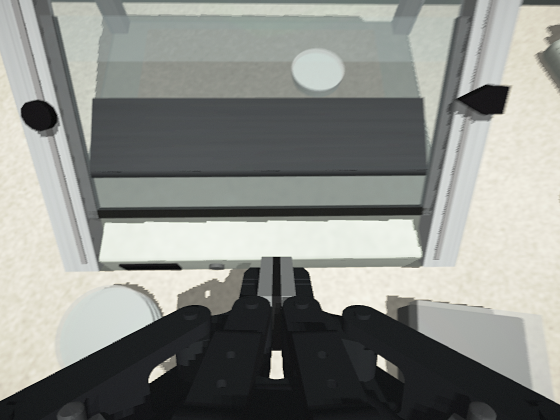

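View pics/t1.png

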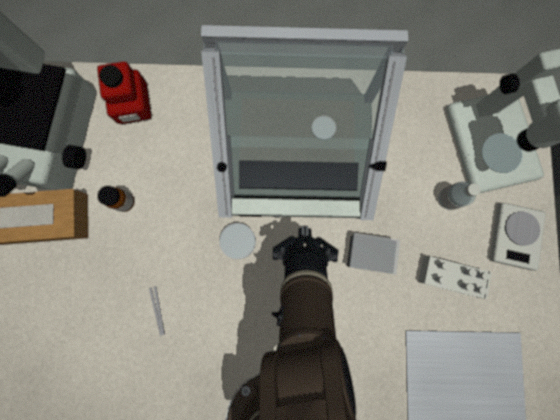

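Wrist view: lip's lower edge at row ~175, pointer tip at (457,98), dish and box clear of the hand. The joints are near their range here (q4 140, q6 9), so I move forward first, then finish tilting.

>>> send_rows(targets=[[[1.8,-0.5,-2.4],[0,0,0]],[[1.8,-0.5,-2.4],[0,0,0]],[[0,0,0],[0,0,0]]])

```text
clock: 4.35
ee_pos: [0.522, -0.0368, 0.2559]
tcp_rot: [[0.607, -0.01, -0.794], [-0.023, -1.0, -0.005], [-0.794, 0.021, -0.607]]
force: [-0.6, 0.2, -0.3]
grip_width: -0.0003
```

```bash
cat > go.py <<'E'
from plant import bot
import numpy as np,sys
from scipy.spatial.transform import Rotation as Ro
np.set_printoptions(precision=3,suppress=True)
c=.5**.5
o=bot.get_obs();R=np.array(o['tcp_rot']);e=np.array(o['ee_pos']);p=np.load('p.npy')
yaw=Ro.from_euler('z',p[2]).as_matrix()
D=yaw@np.array([[c,0,-c],[0,-1,0],[-c,0,-c]])
print(o['clock'],'q',np.array(o['joint_pos']),e,'F',np.array(o['force']))
print('rot deg tool',Ro.from_matrix(R.T@D).as_rotvec(degrees=True))
h=yaw.T@(e-[p[0],p[1],0]); d=h-[-.165,0,.055]
s,n=c*(d[0]+d[2]),c*(-d[0]+d[2]); print('TCP s,y,n',s,h[1],n,'lip s0',.05+p[3],'ptr',p[4])
if len(sys.argv)>3:
    t=np.array([float(v) for v in sys.argv[1:4]])
    tw=yaw@np.array([-.165+c*t[0]-c*t[2],t[1],.055+c*t[0]+c*t[2]])+[p[0],p[1],0]
    print('shift now-tool cm',R.T@(tw-e)*100,' final-tool cm',D.T@(tw-e)*100)
E
python3 go.py .055 0 .10
```

```text
4.35 q [  10.552    1.164  -15.097  133.084   26.836    9.563 -119.688] [ 0.522 -0.037  0.256] F [-0.601  0.191 -0.338]
rot deg tool [ 0.179  7.606 -1.432]
TCP s,y,n 0.1341966679111866 0.002376907505520355 0.14996268587229003 lip s0 0.08273075000496521 ptr 0.14562433895908533
shift now-tool cm [6.005 0.076 7.189]  final-tool cm [4.996 0.238 7.92 ]
```

>>> send_rows(targets=[[[2,0,2.4],[0,0,0]],[[2,0,2.4],[0,0,0]],[[2,0.1,2.4],[0,0,0]],[[0,0,0],[0,4,-0.7]],[[0,0,0],[0,3.6,-0.7]],[[0,0,0],[0,0,0]]])

```text
clock: 5.1
ee_pos: [0.5047, -0.0538, 0.2219]
tcp_rot: [[0.604, -0.01, -0.797], [-0.023, -1.0, -0.004], [-0.797, 0.02, -0.604]]
force: [-0.5, -0.9, -0.5]
grip_width: 0.0004
```

```bash
python3 go.py .055 0 .10;python3 - <<'E'
from plant import bot
import cv2,numpy as np
a=bot.capture('wrist');b=bot.capture('scene')
cv2.imwrite('pics/w2.png',a[:,:,::-1]);cv2.imwrite('pics/s2.png',b[:,:,::-1])
E
```

```text
5.1 q [  40.576    6.111  -43.45   135.66    67.509    6.793 -156.752] [ 0.505 -0.054  0.222] F [-0.504 -0.936 -0.475]
rot deg tool [ 0.153  7.843 -1.42 ]
TCP s,y,n 0.09792355909546202 -0.014580924524221493 0.13814864422303108 lip s0 0.08273075000496521 ptr 0.14562433895908533
shift now-tool cm [ 4.327 -1.57   3.73 ]  final-tool cm [ 3.815 -1.458  4.292]
```

View pics/w2.png

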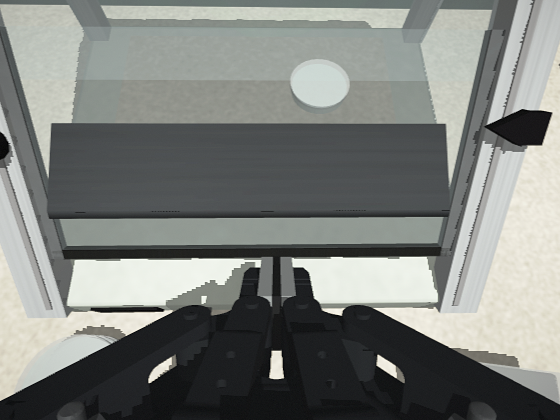

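Tilting further ran into the range of q6 (6.8°) and q7 (-156.8°), with the elbow swinging. I fit the arm's kinematics to the readings I have, to see which tilt is comfortable.

```bash
cat > kin.py <<'E'
import numpy as np,itertools
from scipy.spatial.transform import Rotation as Ro
from scipy.optimize import least_squares
Q=np.array([[61.902,24.895,1.432,90.138,-.665,64.973,-4.303],[5.977,-5.9768,-8.3145,140.0467,14.4577,8.8846,-106.6428],[10.552,1.164,-15.097,133.084,26.836,9.563,-119.688],[40.576,6.111,-43.45,135.66,67.509,6.793,-156.752]])
P=np.array([[.2361,-.5782,.2495],[.4564,-.0484,.2536],[.522,-.0368,.2559],[.5047,-.0538,.2219]])
Rm=np.array([[[-.0008,.3781,-.9258],[.0014,-.9258,-.3781],[-1,-.0016,.0002]],[[.6065,-.016,-.7949],[-.0263,-.9997,.0001],[-.7946,.0209,-.6067]],[[.607,-.010,-.794],[-.023,-1,-.005],[-.794,.021,-.607]],[[.604,-.01,-.797],[-.023,-1,-.004],[-.797,.02,-.604]]])
Z=np.array([[0,0,1],[0,1,0],[1,0,0]])
T0=np.array([[0,0,-1.],[0,1,0],[1,0,0]]) # tool x along chain z
def rot(ax,d): return Ro.from_euler(ax,d,degrees=True).as_matrix()
def Rs(q,sg,b,t):
    R=rot('z',b);o=[]
    for i,ax in enumerate('zyzyzyz'):
        R=R@rot(ax,sg[i]*q[i]);o.append(R)
    return o,R@rot('z',t)@T0
def fk(q,sg,b,t,L):
    o,R=Rs(q,sg,b,t)
    M=[rot('z',b)]+o
    p=np.array([0,0,L[0]])+sum(o[i]@np.array([L[1+2*(i-1)] ,0,L[2+2*(i-1)]]) for i in range(1,7))
    return p,R
if __name__=='__main__':
    best=[]
    for sg in itertools.product([1,-1],repeat=7):
        for b0 in (-120,0,120):
            f=lambda x:np.concatenate([(Rs(Q[k],sg,x[0],x[1])[1]-Rm[k]).ravel() for k in range(4)])
            for t0 in (-120,0,120):
                r=least_squares(f,[b0,t0]);best.append((r.cost,sg,*r.x))
    best.sort(key=lambda v:v[0])
    for k in best[:6]:print(k)
    _,sg,b,t=best[0]
    # linear solve for lengths
    A=[];Y=[]
    for k in range(4):
        c0=fk(Q[k],sg,b,t,np.zeros(13))[0]
        A.append(np.array([fk(Q[k],sg,b,t,e)[0] for e in np.eye(13)]).T);Y.append(P[k])
    A=np.vstack(A);Y=np.concatenate(Y)
    prior=np.array([.3,0,.0,0,.3,0,0,0,.35,0,0,0,.25]);w=1e-3
    L=prior+np.linalg.lstsq(np.vstack([A,w*np.eye(13)]),np.r_[Y-A@prior,np.zeros(13)],rcond=None)[0]
    print(L.round(3),np.abs(A@L-Y).max())
    np.savez('kin.npz',sg=sg,b=b,t=t,L=L)
E
python3 kin.py
```

```text
(np.float64(3.4574938133405884e-06), (-1, -1, -1, -1, -1, -1, -1), np.float64(-180.00252703756055), np.float64(-90.00803943954656))
(np.float64(3.4574938133406998e-06), (-1, 1, -1, 1, -1, 1, -1), np.float64(-0.002527032598099483), np.float64(89.99196056360208))
(np.float64(3.457493813340804e-06), (-1, -1, -1, -1, -1, -1, -1), np.float64(179.99747296180692), np.float64(269.99196056002813))
(np.float64(3.45749381334081e-06), (-1, -1, -1, -1, -1, -1, -1), np.float64(-180.0025270351352), np.float64(-90.00803943736668))
(np.float64(3.4574938133408705e-06), (-1, 1, -1, 1, -1, 1, -1), np.float64(-0.0025270505766238384), np.float64(89.99196055023046))
(np.float64(3.457493813340884e-06), (-1, -1, -1, -1, -1, -1, -1), np.float64(-180.00252703833283), np.float64(-90.00803943893214))
[ 0.577  0.006  0.102 -0.11   0.402 -0.243  0.069  0.102  0.419 -0.115
  0.079  0.048  0.329] 0.04132434268117588
```

>>> send_rows(targets=[[[-1,0,0],[0,-7,0]],[[-1,0,0],[0,-7,0]],[[-1,0,0],[0,0,0]]])

```text
clock: 5.58
ee_pos: [0.5023, -0.0648, 0.2417]
tcp_rot: [[0.514, -0.034, -0.857], [-0.065, -0.998, 0.0], [-0.855, 0.056, -0.515]]
force: [0.1, 0.0, 0.3]
grip_width: -0.0
```

```bash
python3 go.py .055 0 .10
```

```text
5.575 q [  51.072    6.07   -54.596  128.811   31.004   19.111 -119.932] [ 0.502 -0.065  0.242] F [0.055 0.022 0.341]
rot deg tool [ 0.277 13.984 -3.854]
TCP s,y,n 0.11012007738742663 -0.025560010777138716 0.15386870545781323 lip s0 0.08273075000496521 ptr 0.14562433895908533
shift now-tool cm [ 6.374 -2.977  4.056]  final-tool cm [ 5.387 -2.556  5.512]
```

>>> send_rows(targets=[[[1.5,-1.0,1.0],[0,0,-1.3]],[[1.5,-1.0,1.0],[0,0,-1.3]],[[1.5,-1.0,1.0],[0,0,-1.3]],[[0,0,0],[0,0,0]]])

```text
clock: 6.08
ee_pos: [0.4987, -0.0366, 0.1847]
tcp_rot: [[0.513, 0.003, -0.858], [0.002, -1.0, -0.003], [-0.858, 0.0, -0.513]]
force: [-0.6, -0.4, 0.3]
grip_width: -0.0001
```

```bash
python3 go.py .055 0 .10
```

```text
6.075 q [  34.65    10.519  -41.027  134.376   53.864   10.965 -144.706] [ 0.499 -0.037  0.185] F [-0.575 -0.427  0.338]
rot deg tool [-0.024 14.107 -0.024]
TCP s,y,n 0.06737225435228063 0.0025815868610028782 0.11601182056485239 lip s0 0.08273075000496521 ptr 0.14562433895908533
shift now-tool cm [1.855 0.258 0.81 ]  final-tool cm [1.601 0.258 1.237]
```

```bash
cat > kin2.py <<'E'
from kin import *
Q=np.vstack([Q,[51.072,6.07,-54.596,128.811,31.004,19.111,-119.932],[34.65,10.519,-41.027,134.376,53.864,10.965,-144.706]])
P=np.vstack([P,[.5023,-.0648,.2417],[.4987,-.0366,.1847]])
sg=(-1,1,-1,1,-1,1,-1)
def basis(q):
    o,_=Rs(q,sg,0,90); return np.hstack([o[i] for i in range(7)])  # 3x21
def fit(idx,w=3e-3):
    A=np.vstack([basis(Q[k]) for k in idx]);Y=P[idx].ravel()
    pr=np.zeros((7,3));pr[0,2]=.33;pr[2,2]=.33;pr[4,2]=.36;pr[6,2]=.27;pr=pr.ravel()
    # merge: z offset of o[0] and y etc.
    L=pr+np.linalg.lstsq(np.vstack([A,w*np.eye(21)]),np.r_[Y-A@pr,np.zeros(21)],rcond=None)[0]
    return L
if __name__=='__main__':
    np.set_printoptions(precision=3,suppress=True)
    L=fit(list(range(6)));print(L.reshape(7,3))
    for k in range(6):
        Lk=fit([i for i in range(6) if i!=k]);print(k,(basis(Q[k])@Lk-P[k])*1000,(basis(Q[k])@L-P[k])*1000)
E
python3 kin2.py
```

```text
[[ 0.001 -0.018  0.272]
 [-0.001 -0.018  0.114]
 [ 0.001 -0.008  0.444]
 [ 0.001 -0.008  0.033]
 [-0.    -0.     0.393]
 [ 0.    -0.     0.039]
 [-0.     0.     0.309]]
0 [-3.698  4.997  3.313] [ 0.008 -0.003  0.026]
1 [ 0.891 -0.126  0.281] [ 0.031 -0.027  0.059]
2 [-1.474  0.131  0.254] [-0.038  0.028 -0.002]
3 [1.811 0.013 0.21 ] [0.015 0.051 0.025]
4 [ 0.655 -0.477 -0.319] [-0.01   0.005 -0.144]
5 [ 0.898 -0.359  0.132] [ 0.001 -0.057  0.036]
```

```bash
cat > ik.py <<'E'
from kin2 import *
L=fit(list(range(6)))
lo=np.array([-149.89,-25.12,-72.63,4.76,-75.54,6.69,-157.13]);hi=np.array([149.89,119.58,75.52,147.25,255.54,114.76,157.13])
c=.5**.5
hood=np.load('p.npy')
def tgt(s,y,n,tilt):
    a=np.radians(tilt);X=np.array([np.sin(a),0,-np.cos(a)]);Y=np.array([0,-1,0.]);
    return np.array([hood[0]-.165+c*(s-n),hood[1]+y,.055+c*(s+n)]),np.c_[X,Y,np.cross(X,Y)]
def ik(p,R,q0,w=0):
    def f(q):
        o,Rq=Rs(q,sg,0,90)
        e=np.r_[(np.hstack(o)@L-p)*100,(Rq-R).ravel()*20]
        return np.r_[e,w*(q-q0)]
    r=least_squares(f,np.clip(q0,lo+.5,hi-.5),bounds=(lo,hi))
    return r.x,np.abs(f(r.x)[:12]).max()
if __name__=='__main__':
    np.set_printoptions(precision=1,suppress=True)
    qs=[Q[0],Q[1],Q[3],Q[5],np.array([0,20,0,120,0,20,-90.]),np.array([-30,20,40,120,-60,20,-60.]),np.array([0,20,0,120,180,20,90.])]
    for tilt in (20,30,37,45):
        for (s,n) in ((.055,.1),(.055,.03),(.135,.03)):
            b=None
            for q0 in qs:
                q,e=ik(*tgt(s,0,n,tilt),q0,w=1e-4)
                m=np.min(np.r_[q-lo,hi-q])
                if e<.05 and (b is None or m>b[0]): b=(m,q)
            print(tilt,s,n,b)
    for s,n in ((.055,.1),(.055,.03),(.08,.03),(.135,.03),(.135,.1)):
        print('cont',s,n,*ik(*tgt(s,0,n,30),Q[5],w=1e-3))
E
python3 ik.py
```

```text
20 0.055 0.1 (np.float64(20.240294489846026), array([  41.4,   18.4,  -51.7,  126.1,   38.7,   26.9, -128.8]))
20 0.055 0.03 (np.float64(17.109275023052625), array([  30.2,   25.6,  -40.9,  123.4,   50.3,   23.8, -139.2]))
20 0.135 0.03 (np.float64(24.98954538064988), array([  34.3,   26.7,  -47.6,  112.7,   40.8,   34.4, -128.1]))
30 0.055 0.1 (np.float64(1.2318943048124993), array([  28.4,   12.5,  -34.8,  135.1,   64.8,   10. , -155.9]))
30 0.055 0.03 (np.float64(6.115979420684425e-07), array([  9.1,  20.1, -13.8, 133.3, 115.8,   6.7, 153. ]))
30 0.135 0.03 (np.float64(11.151976109028798), array([  28.4,   21.6,  -37.6,  121.7,   56.6,   17.8, -144.9]))
37 0.055 0.1 (np.float64(3.197764703690596), array([ -6.1,   9.7,   3.7, 143.2, 174.1,   9.9,  93.4]))
37 0.055 0.03 (np.float64(7.451607417535001), array([ -3.6,  20.5,   1.3, 139.8, 176.6,  17.3,  91.1]))
37 0.135 0.03 (np.float64(8.881784197001252e-16), array([ 10.2,  17.7, -14.8, 128.8, 117.5,   6.7, 151.9]))
45 0.055 0.1 (np.float64(5.268076421316437e-06), array([ 26.7,  15.5, -34.5, 147.2, 156.1,  27.9, 112.9]))
45 0.055 0.03 (np.float64(1.5340707528759197), array([ -2.3,  24.2,  -0.6, 145.7, 176.2,  34.9,  91.3]))
45 0.135 0.03 (np.float64(11.163193690914113), array([ -3.4,  18.2,   1.3, 136.1, 176.3,  19.3,  91.7]))
cont 0.055 0.1 [  28.4   12.5  -34.8  135.1   64.8   10.  -155.9] 0.0002584584923831512
cont 0.055 0.03 [  11.8   19.8  -16.3  130.6   66.7    6.7 -157.1] 0.7412585408023853
cont 0.08 0.03 [  10.6   19.2  -15.3  129.4   66.4    6.7 -157.1] 0.20823004259530875
cont 0.135 0.03 [  28.4   21.6  -37.6  121.7   56.6   17.8 -144.9] 3.0324993560704172e-05
cont 0.135 0.1 [  42.2   14.8  -51.1  123.7   41.4   21.2 -130.5] 0.00013369171014687709
```

Model fits to well under 1 mm; a tilt near 25° is comfortable throughout. I ease to 25° and work out the approach.

>>> send_rows(targets=[[[0,0,0],[0,-6,0]],[[0,0,0],[0,0,0]]])

```text
clock: 6.32
ee_pos: [0.5021, -0.0393, 0.1872]
tcp_rot: [[0.438, -0.004, -0.899], [-0.003, -1.0, 0.003], [-0.899, 0.002, -0.438]]
force: [0.4, -0.5, 0.4]
grip_width: -0.0003
```

```bash
python3 go.py .055 0 .08; python3 go.py .055 0 .032|tail -1; python3 - <<'E'
from ik import *
from plant import bot
np.set_printoptions(precision=1,suppress=True)
q=np.array(bot.get_obs()['joint_pos'])
for s,n in ((.055,.08),(.055,.03),(.08,.03),(.135,.03),(.125,.06),(.12,.12)):
    q,e=ik(*tgt(s,0,n,25),q,w=1e-3);print(s,n,q,e)
E
```

```text
6.325 q [  41.02    13.034  -48.753  129.396   38.428   19.582 -128.92 ] [ 0.502 -0.039  0.187] F [ 0.352 -0.536  0.395]
rot deg tool [-0.321 19.032 -0.351]
TCP s,y,n 0.07153606893988054 -0.00013658393158540147 0.11543484932171448 lip s0 0.08273075000496521 ptr 0.14562433895908533
shift now-tool cm [ 3.889 -0.031  0.408]  final-tool cm [ 3.543 -0.014  1.654]
shift now-tool cm [ 8.426 -0.064 -1.157]  final-tool cm [ 8.343 -0.014  1.654]
0.055 0.08 [  31.5   17.2  -39.7  130.    49.5   16.9 -139.9] 0.00014114010071786254
0.055 0.03 [  22.2   22.4  -30.   128.2   62.1   14.1 -152. ] 0.00019628857975351188
0.08 0.03 [  26.8   22.9  -35.9  124.7   54.9   18.2 -144. ] 9.044672884983562e-05
0.135 0.03 [  32.2   24.   -43.4  117.2   45.8   26.  -133.5] 7.709813111267394e-05
0.125 0.06 [  35.7   20.8  -46.4  119.7   42.5   25.9 -131. ] 2.437037365342253e-05
0.12 0.12 [  46.2   14.2  -55.3  121.9   31.3   27.9 -120.7] 9.269030720830728e-05
```

>>> send_rows(targets=[[[2,0,0.2],[0,-1,0]],[[2,0,0.2],[0,-1,0]],[[0,0,0],[0,0,0]]])

```text
clock: 6.7
ee_pos: [0.5136, -0.0403, 0.1474]
tcp_rot: [[0.404, -0.004, -0.915], [-0.005, -1.0, 0.002], [-0.915, 0.004, -0.404]]
force: [0.0, -0.2, 0.9]
grip_width: 0.0002
```

```bash
python3 go.py .055 0 .045; python3 - <<'E'
from plant import bot
import cv2,numpy as np
a=bot.capture('wrist')
cv2.imwrite('pics/w3.png',a[:,:,::-1])
E
```

```text
6.7 q [  32.212   17.808  -40.707  129.431   48.253   18.461 -138.642] [ 0.514 -0.04   0.147] F [ 0.002 -0.219  0.915]
rot deg tool [-0.241 21.147 -0.425]
TCP s,y,n 0.05152318246009803 -0.0011260216982086648 0.07909998863364914 lip s0 0.08273075000496521 ptr 0.14562433895908533
shift now-tool cm [ 3.054 -0.141 -1.554]  final-tool cm [ 3.41  -0.113 -0.348]
```

View pics/w3.png

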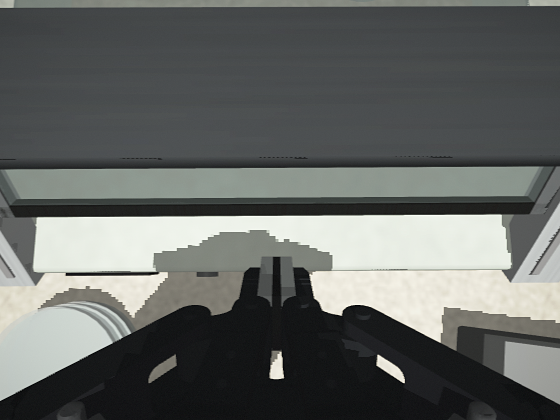

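```bash
cat > fit2.py <<'E'
from fit import *
W=bot.get_calibration('wrist');E=W['hand_eye']
def wcal(e,R):
    # camera->world
    M=np.eye(4);M[:3,:3]=R;M[:3,3]=e;M=M@E
    return dict(fovy=W['fovy'],cx=W['cx'],cy=W['cy'],R=M[:3,:3].T,t=-M[:3,:3].T@M[:3,3])
from kin import Rm,P
C1=wcal(P[1],Rm[1]);C2=wcal(P[3],Rm[3])
C3=wcal([.5136,-.0403,.1474],[[.404,-.004,-.915],[-.005,-1,.002],[-.915,.004,-.404]])
o1=np.array([(457,98),(39,115),(92,176),(425,175),(95,98),(420,97)])
o2=np.array([(486,127),(48,217),(448,214),(52,124),(446,124)])
def wres(p,dn,off):
    q,pt,st=p[3:6]
    lip=[sl(.05+q,.14,.0325),sl(.05+q,-.14,.0325),sl(.11+q,.14,.0025),sl(.11+q,-.14,.0025)]
    a=proj(C1,H(p,[sl(pt,-.163,.0205+dn),sl(st,.183,.019+dn)]+lip))-o1
    b=proj(C2,H(p,[sl(pt,-.163,.0205+dn)]+lip))-o2
    v=proj(C3,H(p,[sl(.05+q,0,.0325)]))[:,1]-167
    return a+off,b+off,v+off[1]
if __name__=='__main__':
    def parts(x):
        p=x[:10];a,b=model(p);w=wres(p,x[10]*0,x[11:13])
        return a+x[13:15]-ot,b+x[15:17]-os_,*w
    def res(x):
        P_=parts(x);return np.r_[[0],np.concatenate([k.ravel() for k in P_]),x[11:13]/4,x[13:17]/1.5]
    r=least_squares(res,np.r_[np.load('p.npy'),np.zeros(7)],loss='soft_l1',x_scale=[.1]*11+[1]*6)
    x=r.x;print(x,r.cost)
    for k in parts(x):print(k)
    print('remaining mm',(x[4]-.05-x[3])*1000)
    np.save('p2.npy',x)
E
python3 fit2.py
```

```text
[ 0.7008 -0.0369  0.0039  0.0296  0.1401  0.1281  0.3832 -0.0254  0.3855
 -0.0232 -0.5279  2.5064 -2.3605  0.9828  0.2583  0.3631  0.3157] 35.48520951390792
[[ 0.1734 -2.9094]
 [-0.3141 -3.1586]
 [-0.408   0.0399]
 [ 0.2015 -0.0208]
 [ 0.706   0.1177]
 [-0.2725 -0.0534]
 [-0.164   0.0517]
 [-0.397   0.8651]
 [ 0.1417 -0.2295]
 [ 0.0665 -0.3382]
 [ 1.1843  1.1667]
 [-1.3818  1.2554]]
[[-0.679   2.2831]
 [ 1.8344  1.4674]
 [-1.3773 -0.0996]
 [-0.1763 -0.2077]
 [-1.044   0.0975]
 [ 0.6662  0.0661]
 [-0.1024 -2.4423]
 [ 1.2439 -1.4058]]
[[ 1.6424  0.8896]
 [-6.6475  0.0724]
 [-0.2795  1.1362]
 [-0.8902 -0.5573]
 [-2.2932 -0.1796]
 [ 1.7104  0.1672]]
[[ 4.73   -0.4108]
 [ 2.4786  0.5308]
 [-0.7066  1.0019]
 [ 0.4714 -1.6171]
 [-1.1905 -1.4599]]
[0.0171]
remaining mm 60.45395433215699
```

```bash
sed -e 's/sl(pt,-.163,.0205)/sl(pt,-.163,.0205+DN)/; ' fit.py >/dev/null; python3 - <<'E'
import re
s=open('fit.py').read()
s=s.replace("sl(pt,-.163,.0205)","sl(pt,-.163,.0205+(p[10] if len(p)>10 else 0))").replace("sl(st,.183,.019)","sl(st,.183,.019+(p[10] if len(p)>10 else 0))")
open('fit.py','w').write(s)
t=open('fit2.py').read()
t=t.replace("p=x[:10];","p=x[:11];").replace("x[10]*0","x[10]").replace("P_=parts(x);","P_=list(parts(x));P_[0]=P_[0][2:];P_[1]=P_[1][2:];")
open('fit2.py','w').write(t)
E
python3 fit2.py
```

```text
[ 0.7005 -0.0368  0.0028  0.0298  0.1397  0.127   0.383  -0.0258  0.3857
 -0.023  -0.0063  3.4313 -2.4837  1.0698  0.088   0.3193  0.3605] 14.797768877186314
[[ 0.2661 -3.0116]
 [-0.2101 -3.0486]
 [-0.3372  0.0335]
 [ 0.1563 -0.0162]
 [ 0.7997  0.1282]
 [-0.3107 -0.0605]
 [-0.2131 -0.1162]
 [-0.4221  0.8272]
 [ 0.1213 -0.4023]
 [ 0.0705 -0.3804]
 [ 0.6796 -0.047 ]
 [-0.9951  0.1318]]
[[-0.7169  2.0589]
 [ 1.7666  1.4508]
 [-1.3248 -0.1944]
 [-0.1162 -0.212 ]
 [-1.0112 -0.0032]
 [ 0.708   0.0624]
 [ 0.1322 -0.3959]
 [ 1.234   0.6612]]
[[-1.5273  0.9362]
 [-0.9157  0.2592]
 [ 0.1707  0.9733]
 [-0.164  -0.3922]
 [-1.7517 -0.391 ]
 [ 2.5178  0.2538]]
[[ 0.0203 -1.0257]
 [ 2.8055  0.389 ]
 [ 0.0045  1.2693]
 [ 0.9092 -1.8283]
 [-0.3829 -1.3039]]
[0.228]
remaining mm 59.8365240068766
```

```bash
python3 -c "
import numpy as np;np.save('p.npy',np.load('p2.npy')[:10])"; python3 go.py .052 0 .045; python3 go.py .052 0 .030|tail -1
```

```text
6.75 q [  32.297   17.74   -40.812  129.422   48.127   18.494 -138.518] [ 0.514 -0.04   0.148] F [-0.435  1.21   0.711]
rot deg tool [-0.169 21.116 -0.386]
TCP s,y,n 0.05026243306147443 -0.0028647018673064683 0.08124066100282767 lip s0 0.07984861470381936 ptr 0.13968513871069596
shift now-tool cm [ 3.316 -0.313 -1.466]  final-tool cm [ 3.624 -0.286 -0.174]
shift now-tool cm [ 4.716 -0.323 -2.007]  final-tool cm [ 5.124 -0.286 -0.174]
```

>>> send_rows(targets=[[[1.6,-0.2,-0.7],[0,0,0]],[[1.6,-0.1,-0.7],[0,0,0]],[[0.8,0,-0.3],[0,0,0]],[[0,0,0],[0,0,0]]])

```text
clock: 7.25
ee_pos: [0.5454, -0.0376, 0.1185]
tcp_rot: [[0.405, -0.004, -0.914], [-0.005, -1.0, 0.002], [-0.914, 0.004, -0.405]]
force: [-0.3, -0.5, -0.5]
grip_width: -0.0001
```

```bash
python3 go.py .052 0 .030; python3 - <<'E'
from plant import bot
import cv2,numpy as np
a=bot.capture('wrist');b=bot.capture('top')
cv2.imwrite('pics/w4.png',a[:,:,::-1])
cv2.imwrite('pics/t4.png',cv2.resize(b[130:280,190:410,::-1],None,fx=3.5,fy=3.5,interpolation=cv2.INTER_CUBIC))
E
```

```text
7.25 q [  24.279   22.239  -32.951  127.617   57.478   16.474 -147.741] [ 0.545 -0.038  0.119] F [-0.326 -0.51  -0.523]
rot deg tool [-0.208 21.132 -0.393]
TCP s,y,n 0.05197474153511134 -0.0003942770113066463 0.03787715384807595 lip s0 0.07984861470381936 ptr 0.13968513871069596
shift now-tool cm [ 0.734 -0.045 -0.286]  final-tool cm [ 0.788 -0.039 -0.003]
```

View pics/w4.png

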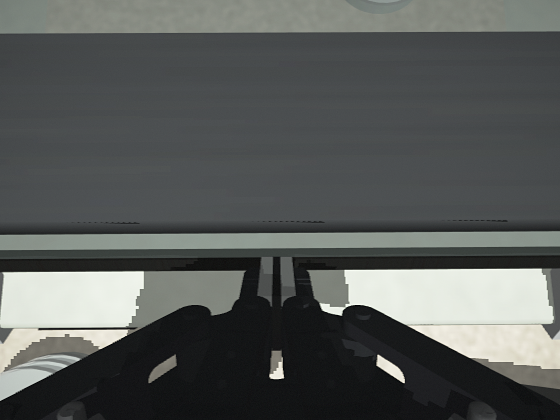

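View pics/t4.png

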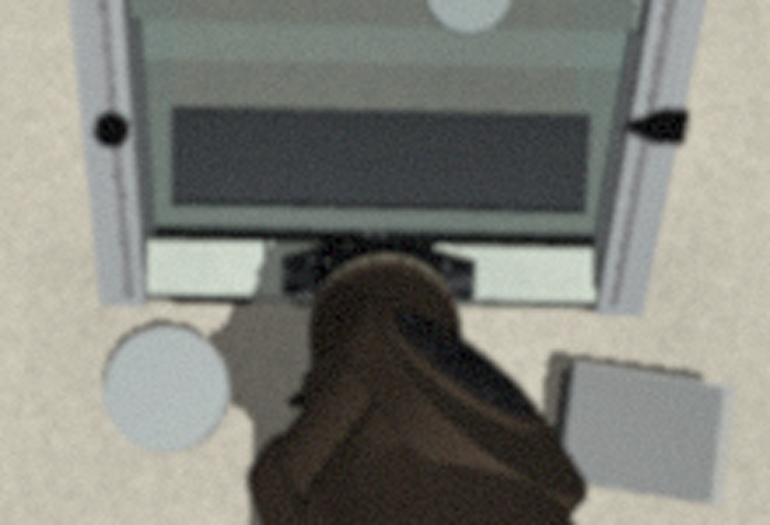

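Fingers are centred just below the lip, clear of everything. I advance the last 7 mm toward the pane, then start pushing up the slope (per cm: x -0.36, z -0.93).

>>> send_rows(targets=[[[0.7,0,-0.3],[0,0,0]],[[0,0,0],[0,0,0]],[[-0.14,0,-0.37],[0,0,0]],[[-0.14,0,-0.37],[0,0,0]],[[-0.14,0,-0.37],[0,0,0]],[[-0.14,0,-0.37],[0,0,0]],[[-0.14,0,-0.37],[0,0,0]]])

```text
clock: 8.22
ee_pos: [0.5641, -0.0378, 0.1262]
tcp_rot: [[0.402, -0.004, -0.916], [-0.005, -1.0, 0.003], [-0.916, 0.004, -0.402]]
force: [-3.2, 0.4, -5.2]
grip_width: 0.0004
```

```bash
python3 go.py .1 0 .030
```

```text
8.225 q [  26.293   23.419  -35.754  124.559   53.794   19.285 -143.398] [ 0.564 -0.038  0.126] F [-3.19   0.372 -5.189]
rot deg tool [-0.217 21.302 -0.417]
TCP s,y,n 0.07058383244150501 -0.0007005443780355713 0.030128073571699564 lip s0 0.07984861470381936 ptr 0.13968513871069596
shift now-tool cm [-1.057 -0.077 -2.745]  final-tool cm [ 0.013 -0.07  -2.942]
```

Contact: about 6 N back down the slope. Pushing on smoothly.

>>> send_rows(targets=[[[-0.14,0,-0.37],[0,0,0]],[[-0.14,0,-0.37],[0,0,0]],[[-0.14,0,-0.37],[0,0,0]],[[-0.14,0,-0.37],[0,0,0]],[[-0.14,0,-0.37],[0,0,0]],[[-0.14,0,-0.37],[0,0,0]],[[-0.14,0,-0.37],[0,0,0]],[[-0.14,0,-0.37],[0,0,0]]])

```text
clock: 9.22
ee_pos: [0.5871, -0.0378, 0.1489]
tcp_rot: [[0.403, -0.004, -0.915], [-0.005, -1.0, 0.002], [-0.915, 0.004, -0.403]]
force: [-6.0, 1.3, -2.3]
grip_width: -0.0002
```

```bash
python3 go.py .12 0 .030; python3 - <<'E'
from plant import bot
import cv2,numpy as np
a=bot.capture('wrist');b=bot.capture('top');s=bot.capture('scene')
np.savez('pics/c5.npz',a=a,b=b,s=s)
cv2.imwrite('pics/w5.png',a[:,:,::-1])
cv2.imwrite('pics/t5.png',cv2.resize(b[130:280,190:410,::-1],None,fx=3.5,fy=3.5,interpolation=cv2.INTER_CUBIC))
cv2.imwrite('pics/s5.png',cv2.resize(s[180:330,180:390,::-1],None,fx=3.8,fy=3.8,interpolation=cv2.INTER_CUBIC))
E
```

```text
9.225 q [  29.626   23.947  -40.31   120.212   48.139   23.811 -136.907] [ 0.587 -0.038  0.149] F [-6.034  1.28  -2.323]
rot deg tool [-0.207 21.239 -0.421]
TCP s,y,n 0.10295929116976653 -0.0007278235680763259 0.02989062484043502 lip s0 0.07984861470381936 ptr 0.13968513871069596
shift now-tool cm [-0.628 -0.076 -1.584]  final-tool cm [-0.011 -0.073 -1.704]
```

View pics/t5.png

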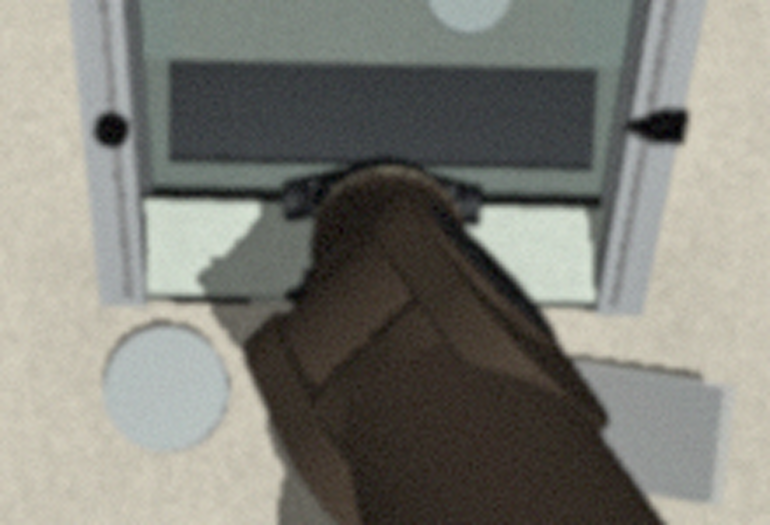

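View pics/s5.png

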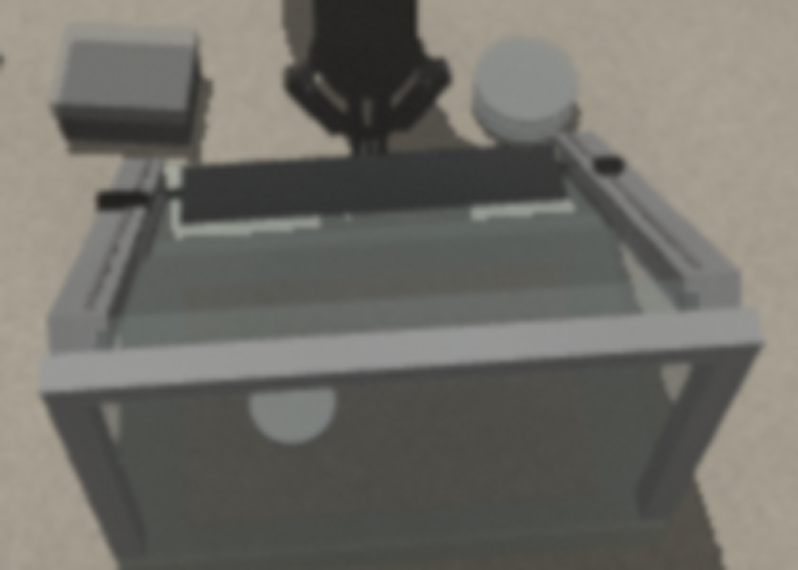

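View pics/w5.png

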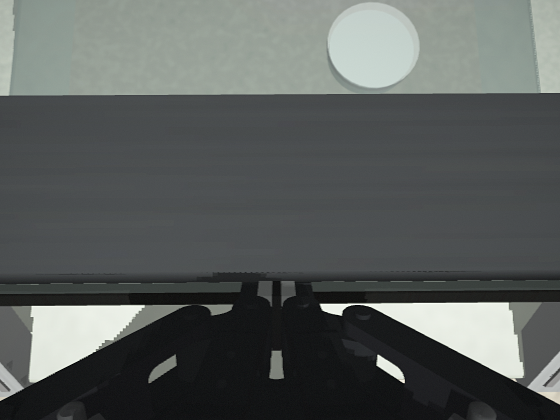

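```bash
cat > q.py <<'E'
from fit import *
x=np.load('p2.npy')
def solve(top=None,sce=None,upt=None,ups=None):
    # each: pixel lists of (left,right) for top lower edge; scene lower edge (s=.11)
    for nm,cal,off,pts,ds,n in (('top low',T,x[13:15],top,.05,.0325),('top up',T,x[13:15],upt,.11,.0025),('scene low',S,x[15:17],sce,.11,.0025),('scene up',S,x[15:17],ups,.056,.0325)):
        if pts is None: continue
        for y,uv in zip((.14,-.14),pts):
            r=least_squares(lambda v:(proj(cal,H(x,[sl(ds+v[0],y,n)]))[0]+off-uv)[1],[.05],x_scale=.01)
            q=r.x[0];print(nm,y,'q %.4f remaining %.1f mm'%(q,(x[4]-.05-q)*1000))
tc=lambda u,v:np.array([190+u/3.5,130+v/3.5])
E
python3 - <<'E'
from q import *
print('before');solve([tc(173,204),tc(585,212)],None,[tc(173,107),tc(590,115)])
print('now')
solve([tc(168,160),tc(591,168)],[sc(572,200),sc(180,222)],[tc(170,60),tc(597,70)],[sc(557,145),sc(182,168)])
E
```

```text
before
top low 0.14 q 0.0314 remaining 58.3 mm
top low -0.14 q 0.0316 remaining 58.1 mm
top up 0.14 q 0.0292 remaining 60.5 mm
top up -0.14 q 0.0298 remaining 59.9 mm
now
top low 0.14 q 0.0664 remaining 23.3 mm
top low -0.14 q 0.0670 remaining 22.7 mm
top up 0.14 q 0.0643 remaining 25.4 mm
top up -0.14 q 0.0638 remaining 25.9 mm
scene low 0.14 q 0.0654 remaining 24.3 mm
scene low -0.14 q 0.0580 remaining 31.7 mm
scene up 0.14 q 0.0701 remaining 19.6 mm
scene up -0.14 q 0.0700 remaining 19.7 mm
```

>>> send_rows(targets=[[[-0.14,0,-0.37],[0,0,0]],[[-0.14,0,-0.37],[0,0,0]],[[-0.14,0,-0.37],[0,0,0]],[[-0.07,0,-0.19],[0,0,0]],[[-0.04,0,-0.09],[0,0,0]],[[0,0,0],[0,0,0]]])

```text
clock: 10.12
ee_pos: [0.5979, -0.0378, 0.1596]
tcp_rot: [[0.403, -0.004, -0.915], [-0.005, -1.0, 0.002], [-0.915, 0.004, -0.403]]
force: [-7.1, 1.6, 0.2]
grip_width: -0.0
```

```bash
python3 go.py .12 0 .030; python3 - <<'E'
from plant import bot
import cv2,numpy as np
b=np.mean([bot.capture('top').astype(float) for _ in range(4)],0);s=np.mean([bot.capture('scene').astype(float) for _ in range(4)],0)
b,s=b.astype(np.uint8),s.astype(np.uint8)
cv2.imwrite('pics/t6.png',cv2.resize(b[130:240,210:400,::-1],None,fx=4.2,fy=4.2,interpolation=cv2.INTER_CUBIC))
cv2.imwrite('pics/s6.png',cv2.resize(s[200:260,190:350,::-1],None,fx=5,fy=5,interpolation=cv2.INTER_CUBIC))
E
```

```text
10.125 q [  30.71    24.211  -41.918  118.183   46.126   25.811 -134.532] [ 0.598 -0.038  0.16 ] F [-7.105  1.586  0.237]
rot deg tool [-0.213 21.209 -0.423]
TCP s,y,n 0.11807832629076548 -0.0007618271651753546 0.029833804689722382 lip s0 0.07984861470381936 ptr 0.13968513871069596
shift now-tool cm [-0.086 -0.076 -0.173]  final-tool cm [-0.017 -0.076 -0.192]
```

View pics/t6.png

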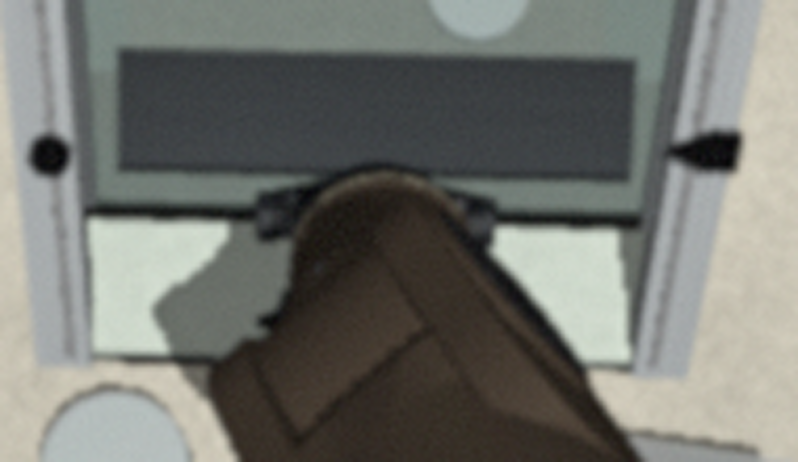

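View pics/s6.png

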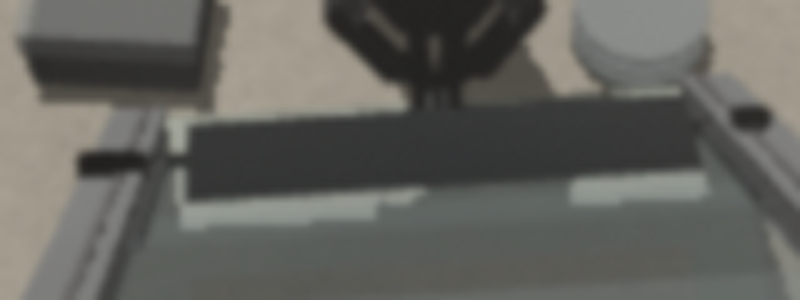

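```bash
python3 - <<'E'
from q import *
t=lambda u,v:np.array([210+u/4.2,130+v/4.2]); s=lambda u,v:np.array([190+u/5,200+v/5])
solve([t(119,169),t(629,180)],[s(702,170),s(190,200)],[t(120,48),t(635,60)],[s(682,94),s(188,125)])
# pointer re-solve s,n from both cams
tp=t(670,152); sp=s(148,163)
for n0 in (.0025+.018,.014):
    for nm,cal,off,uv in (('top',T,x[13:15],tp),('scene',S,x[15:17],sp)):
        r=least_squares(lambda v:(proj(cal,H(x,[sl(v[0],-.163,n0)]))[0]+off-uv)[1],[.14],x_scale=.01)
        print(n0,nm,r.x,x[4])
E
```

```text
top low 0.14 q 0.0812 remaining 8.5 mm
top low -0.14 q 0.0810 remaining 8.7 mm
top up 0.14 q 0.0788 remaining 10.9 mm
top up -0.14 q 0.0784 remaining 11.3 mm
scene low 0.14 q 0.0804 remaining 9.3 mm
scene low -0.14 q 0.0742 remaining 15.5 mm
scene up 0.14 q 0.0787 remaining 10.9 mm
scene up -0.14 q 0.0798 remaining 9.9 mm
0.020499999999999997 top [0.1421] 0.13968513871069596
0.020499999999999997 scene [0.1688] 0.13968513871069596
0.014 top [0.1382] 0.13968513871069596
0.014 scene [0.1431] 0.13968513871069596
```

Averages put the lip about 10 mm short (8.5–12, with one scene corner at 15.5). I push 9 mm more, slowly, then back off and check with the wrist camera.

>>> send_rows(targets=[[[-0.07,0,-0.19],[0,0,0]],[[-0.07,0,-0.19],[0,0,0]],[[-0.07,0,-0.19],[0,0,0]],[[-0.07,0,-0.19],[0,0,0]],[[-0.04,0,-0.09],[0,0,0]],[[0,0,0],[0,0,0]],[[0,0,0],[0,0,0]]])

```text
clock: 11.4
ee_pos: [0.6043, -0.0378, 0.1659]
tcp_rot: [[0.403, -0.004, -0.915], [-0.005, -1.0, 0.002], [-0.915, 0.004, -0.403]]
force: [-8.2, -0.4, -1.4]
grip_width: -0.0004
```

```bash
python3 go.py .117 0 .030
```

```text
11.4 q [  31.245   24.386  -42.771  116.95    45.043   27.018 -133.228] [ 0.604 -0.038  0.166] F [-8.199 -0.377 -1.352]
rot deg tool [-0.207 21.215 -0.426]
TCP s,y,n 0.12709348508339838 -0.0007731313318408455 0.029801659682694652 lip s0 0.07984861470381936 ptr 0.13968513871069596
shift now-tool cm [ 0.346 -0.075  0.948]  final-tool cm [-0.02  -0.077  1.009]
```

>>> send_rows(targets=[[[0.2,0,0.6],[0,0,0]],[[0.2,0,0.6],[0,0,0]],[[-1.8,0,0.7],[0,0,0]],[[-2.5,0,1.0],[0,0,0]],[[-2.5,0,1.0],[0,0,0]],[[-2.5,0,1.0],[0,0,0]],[[0,0,0],[0,0,0]]])

```text
clock: 12.28
ee_pos: [0.5242, -0.0376, 0.2289]
tcp_rot: [[0.407, -0.005, -0.914], [-0.007, -1.0, 0.003], [-0.914, 0.005, -0.407]]
force: [0.3, 0.3, -0.8]
grip_width: -0.0
```

```bash
python3 go.py .12 0 .030; python3 - <<'E'
from plant import bot
import cv2,numpy as np
o=bot.get_obs();np.savez('w7pose.npz',e=o['ee_pos'],R=o['tcp_rot'])
w=bot.capture('wrist')
b=np.mean([bot.capture('top').astype(float) for _ in range(4)],0);s=np.mean([bot.capture('scene').astype(float) for _ in range(4)],0)
b,s=b.astype(np.uint8),s.astype(np.uint8)
cv2.imwrite('pics/w7.png',w[:,:,::-1])
cv2.imwrite('pics/t7.png',cv2.resize(b[130:240,210:400,::-1],None,fx=4.2,fy=4.2,interpolation=cv2.INTER_CUBIC))
cv2.imwrite('pics/s7.png',cv2.resize(s[200:260,190:350,::-1],None,fx=5,fy=5,interpolation=cv2.INTER_CUBIC))
E
```

```text
12.275 q [  46.9     13.253  -56.041  121.812   29.063   29.461 -119.167] [ 0.524 -0.038  0.229] F [ 0.31   0.339 -0.784]
rot deg tool [-0.215 20.997 -0.512]
TCP s,y,n 0.11501694487908547 -0.0003733951095265198 0.1309725220877268 lip s0 0.07984861470381936 ptr 0.13968513871069596
shift now-tool cm [ 9.248 -0.133 -4.083]  final-tool cm [10.097 -0.037 -0.498]
```

View pics/w7.png

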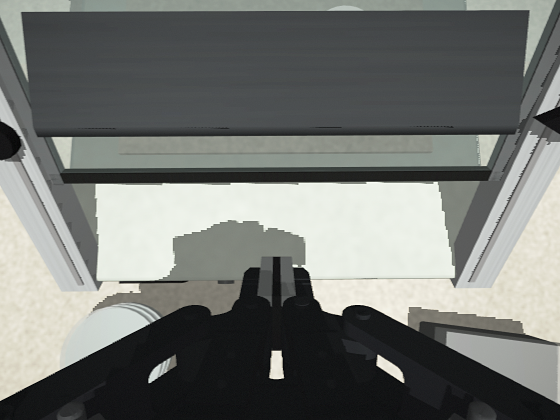

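View pics/t7.png

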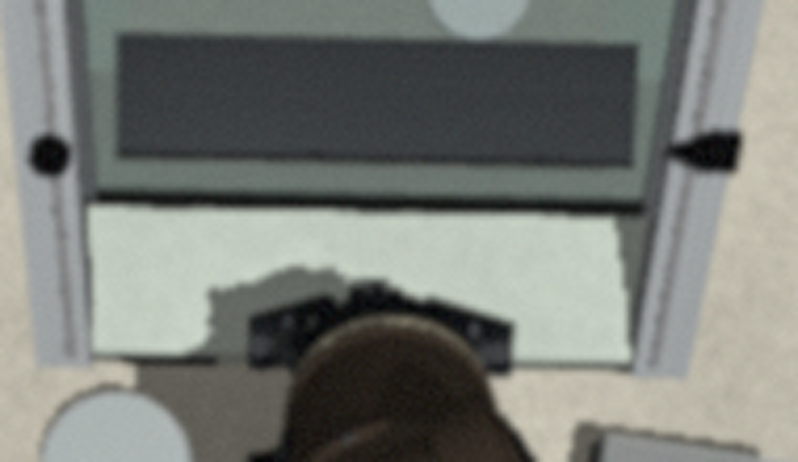

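View pics/s7.png

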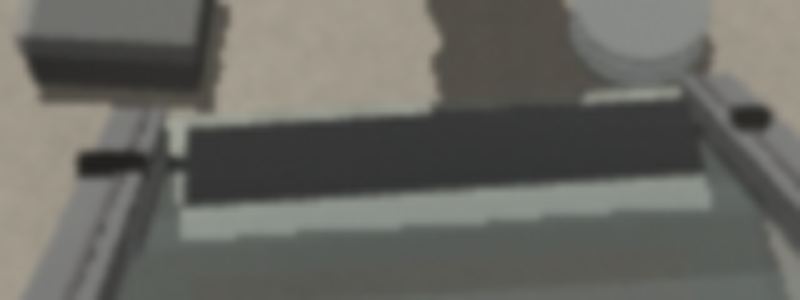

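```bash
python3 - <<'E'
from q import *
from fit2 import wcal
t=lambda u,v:np.array([210+u/4.2,130+v/4.2]); s=lambda u,v:np.array([190+u/5,200+v/5])
solve([t(118,155),t(632,166)],[s(705,175),s(188,206)],[t(120,34),t(638,45)],[s(684,97),s(188,128)])
d=np.load('w7pose.npz');C=wcal(d['e'],d['R'])
for off in (x[11:13],np.zeros(2)):
  for n in (.014,.0205):
    r=least_squares(lambda v:(proj(C,H(x,[sl(v[0],-.163,n)]))[0]+off-[533,117])[1],[.14],x_scale=.01)
    l=least_squares(lambda v:(proj(C,H(x,[sl(v[0],-.14,.0325)]))[0]+off-[521,132.5])[1],[.14],x_scale=.01)
    print(n,'tip s',r.x,'lip s',l.x,'rem',r.x-l.x, proj(C,H(x,[sl(r.x[0],-.163,n),sl(l.x[0],-.14,.0325)]))+off)
from ik import *
q=bot.get_obs()['joint_pos']
for n in (.13,.16,.19):
    print(n,*ik(*tgt(.03,0,n,23.5),np.array(q),w=1e-3))
E
```

```text
top low 0.14 q 0.0900 remaining -0.4 mm
top low -0.14 q 0.0899 remaining -0.2 mm
top up 0.14 q 0.0871 remaining 2.6 mm
top up -0.14 q 0.0873 remaining 2.3 mm
scene low 0.14 q 0.0911 remaining -1.4 mm
scene low -0.14 q 0.0862 remaining 3.5 mm
scene up 0.14 q 0.0867 remaining 2.9 mm
scene up -0.14 q 0.0871 remaining 2.5 mm
0.014 tip s [0.1403] lip s [0.1384] rem [0.0019] [[534.3885 117.    ]
 [512.9952 132.5   ]]
0.0205 tip s [0.143] lip s [0.1384] rem [0.0045] [[542.6687 117.    ]
 [512.9952 132.5   ]]
0.014 tip s [0.1419] lip s [0.14] rem [0.0019] [[532.1154 117.    ]
 [510.6555 132.5   ]]
0.0205 tip s [0.1446] lip s [0.14] rem [0.0046] [[540.4333 117.    ]
 [510.6555 132.5   ]]
0.13 [  41.9451   12.294   -49.5951  133.0038   37.4969   18.842  -128.6451] 0.0001255392235083308
0.16 [  52.2348    8.4322  -58.0458  133.2989   25.848    20.4367 -116.6247] 5.073176211345398e-05
0.19 [ 56.7137   1.8591 -58.0529 133.6415   5.2923  21.9515 -95.4973] 0.00028636601782765865
```

All estimates are 0 to 4.5 mm short, within tolerance. As an independent check, I put the wrist camera in the lip's own level plane, where the comparison no longer depends on depth.

>>> send_rows(targets=[[[0.1,0,3.0],[0,0,0]],[[0.1,0,3.0],[0,0,0]],[[0.1,0,3.0],[0,0,0]],[[0,0,0],[0,0,0]]])

```text
clock: 13.22
ee_pos: [0.4406, -0.0372, 0.1871]
tcp_rot: [[0.401, -0.004, -0.916], [-0.006, -1.0, 0.002], [-0.916, 0.005, -0.401]]
force: [0.5, -0.2, 0.4]
grip_width: -0.0
```

```bash
python3 go.py .03 0 .16; python3 - <<'E'
from plant import bot
import cv2,numpy as np
o=bot.get_obs();np.savez('w8pose.npz',e=o['ee_pos'],R=o['tcp_rot'])
w=bot.capture('wrist')
cv2.imwrite('pics/w8.png',w[:,:,::-1])
E
```

```text
13.225 q [  51.666    8.171  -57.604  133.962   27.152   19.873 -118.292] [ 0.441 -0.037  0.187] F [ 0.483 -0.245  0.438]
rot deg tool [-0.189 21.336 -0.447]
TCP s,y,n 0.026325546082420215 0.00024064540339136287 0.16053925839016892 lip s0 0.07984861470381936 ptr 0.13968513871069596
shift now-tool cm [-0.083  0.023 -0.362]  final-tool cm [ 0.054  0.024 -0.367]
```

View pics/w8.png

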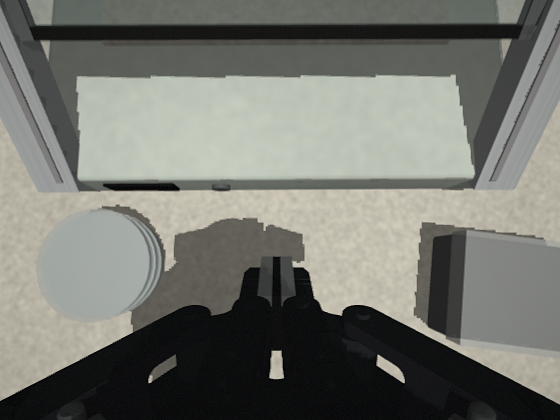

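The lip is out of the picture here (only the pane's lower edge, row 32), so that check fails. I recheck the previous wrist picture's widths instead.

```bash
python3 - <<'E'
from q import *
from fit2 import wcal
d=np.load('w7pose.npz');C=wcal(d['e'],d['R'])
q=.088
pts=[sl(.05+q,.14,.0325),sl(.05+q,-.14,.0325),sl(.056+q,.14,.0325),sl(.056+q,-.14,.0325),sl(.11+q,.14,.0025),sl(.11+q,-.14,.0025),sl(q,.165,.0025),sl(q,-.165,.0025),sl(.14,-.163,.014),sl(.14,-.163,.0205)]
print(proj(C,H(x,pts))); print((H(x,pts)@C['R'].T+C['t'])[:,2])
a=cv2=None
import cv2
w=cv2.imread('pics/w7.png')
cv2.imwrite('pics/w7z.png',cv2.resize(w[80:200,430:560],None,fx=5,fy=5,interpolation=cv2.INTER_NEAREST))
E
```

```text
[[ 35.133  138.2995]
 [509.268  135.6559]
 [ 30.7072 128.6796]
 [513.4783 126.0766]
 [ 18.5411  13.9145]
 [523.823   12.2956]
 [ 52.025  183.0999]
 [493.3092 180.2618]
 [530.7314 119.9671]
 [537.0134 124.1017]]
[0.2025 0.2044 0.1989 0.2007 0.19   0.1918 0.2565 0.2587 0.218  0.2128]
```

View pics/w7z.png

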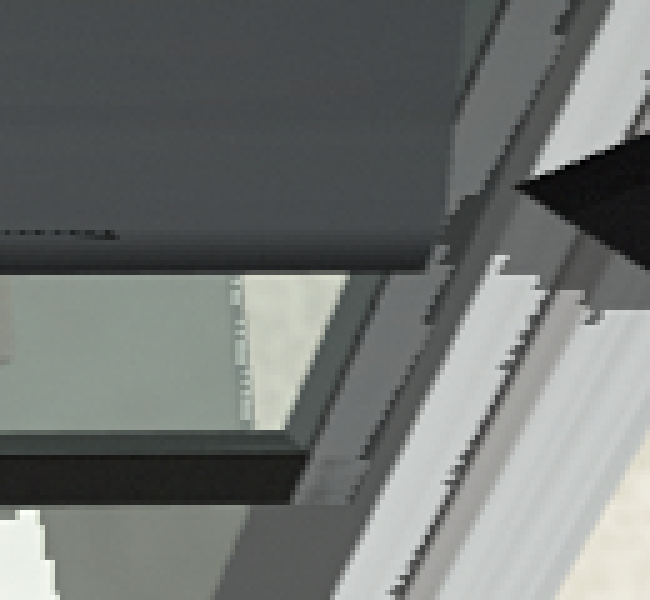

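>>> send_rows(targets=[[[-2.0,2,-2.4],[0,0,0]],[[-2.0,2,-2.4],[0,0,0]],[[0,0,0],[0,5,0]],[[0,0,0],[0,0,0]]])

```text
clock: 13.78
ee_pos: [0.4701, -0.0776, 0.2446]
tcp_rot: [[0.482, -0.006, -0.876], [-0.006, -1.0, 0.003], [-0.876, 0.004, -0.482]]
force: [-0.3, -1.0, -0.1]
grip_width: -0.0002
```

```bash
python3 go.py .08 0 .19; python3 - <<'E'
from plant import bot
import cv2,numpy as np
o=bot.get_obs();np.savez('w9pose.npz',e=o['ee_pos'],R=o['tcp_rot'])
w=bot.capture('wrist')
cv2.imwrite('pics/w9.png',w[:,:,::-1])
cv2.imwrite('pics/w9z.png',cv2.resize(w[0:200,350:560,::-1],None,fx=3,fy=3,interpolation=cv2.INTER_NEAREST))
E
```

```text
13.775 q [ 73.04    4.924 -68.802 128.886   6.556  20.68  -90.349] [ 0.47  -0.078  0.245] F [-0.252 -0.956 -0.134]
rot deg tool [-0.272 16.193 -0.483]
TCP s,y,n 0.08778912149262866 -0.040177125817155275 0.18031087215166883 lip s0 0.07984861470381936 ptr 0.13968513871069596
shift now-tool cm [-0.744 -4.006  1.042]  final-tool cm [-0.969 -4.018  0.779]
```

View pics/w9.png

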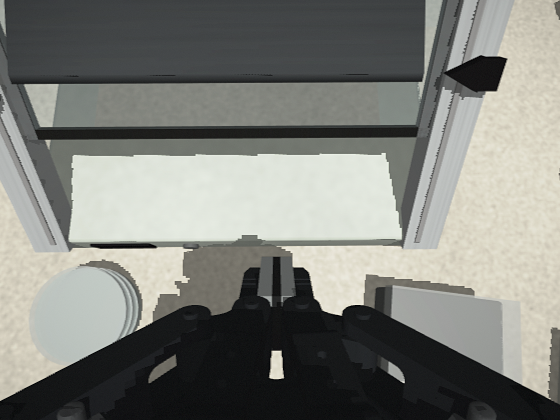

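View pics/w9z.png

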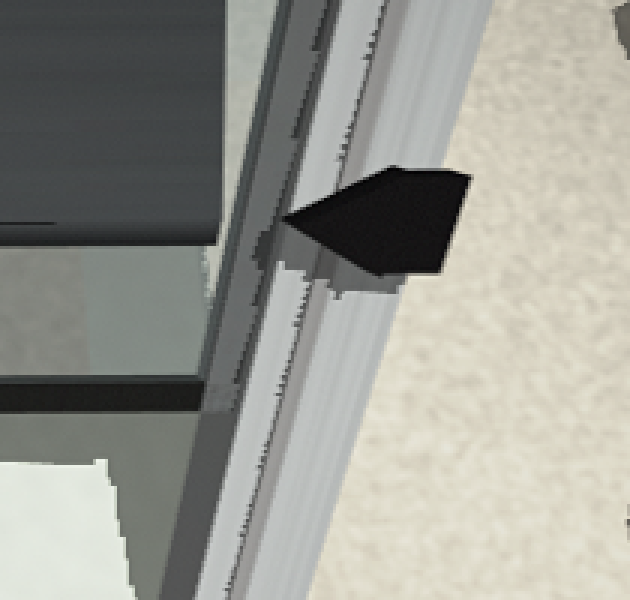

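```bash
python3 - <<'E'
from q import *
from fit2 import wcal
d=np.load('w9pose.npz');C=wcal(d['e'],d['R'])
cw=-C['R'].T@C['t'];h=cw-[x[0],x[1],0];print('cam s,n',c*(h[0]+.165+h[2]-.055),c*(-h[0]-.165+h[2]-.055))
for off in (x[11:13],np.zeros(2)):
  l=least_squares(lambda v:(proj(C,H(x,[sl(v[0],-.14,.0325)]))[0]+off-[422,81.3])[1],[.14],x_scale=.01).x[0]
  for n in (.0095,.014,.0205):
    r=least_squares(lambda v:(proj(C,H(x,[sl(v[0],-.163,n)]))[0]+off-[444.3,72.5])[1],[.14],x_scale=.01).x[0]
    print(off,n,'tip',r,'lip',l,'rem mm',(r-l)*1000,proj(C,H(x,[sl(r,-.163,n),sl(l,-.14,.0325)]))+off)
E
```

```text
cam s,n 0.1908859350675935 0.2795362557124067
[ 3.4313 -2.4837] 0.0095 tip 0.13880697046469864 lip 0.1375565026122647 rem mm 1.250467852433934 [[441.8097  72.5   ]
 [421.6471  81.3   ]]
[ 3.4313 -2.4837] 0.014 tip 0.13966349836456618 lip 0.1375565026122647 rem mm 2.1069957523014713 [[444.5993  72.5   ]
 [421.6471  81.3   ]]
[ 3.4313 -2.4837] 0.0205 tip 0.14090070533104154 lip 0.1375565026122647 rem mm 3.344202718776834 [[448.7991  72.5   ]
 [421.6471  81.3   ]]
[0. 0.] 0.0095 tip 0.14054858900160322 lip 0.13919120687402853 rem mm 1.3573821275746911 [[438.9661  72.5   ]
 [418.7364  81.3   ]]
[0. 0.] 0.014 tip 0.14137622166866354 lip 0.13919120687402853 rem mm 2.1850147946350096 [[441.7659  72.5   ]
 [418.7364  81.3   ]]
[0. 0.] 0.0205 tip 0.1425716910766396 lip 0.13919120687402853 rem mm 3.3804842026110835 [[445.9811  72.5   ]
 [418.7364  81.3   ]]
```

The better view puts the lip 2 to 3.4 mm short of the tip, within the 8 mm allowed. The hand is well clear, so I hand in.

```bash
python3 - <<'E'
from plant import bot
o=bot.get_obs();print(o['clock'],o['force'],o['qvel'])
print(bot.sign_off())
E
```

```text
13.825 [-1.14415795  0.18005381  0.54843152] [-1.72694584  0.69062822  0.50033098 -0.93034994  0.88471146  0.82065376
 -0.74193945]
the job is handed in; nothing more can be done
None
```

I pushed the window up with the closed fingers under the lip, in slow strokes over about 60 mm. I then drew the hand off down and outward and handed the job in at about 13.8 s with the hand clear. No verdict came back.

- **Final position:** the best view, from the wrist camera near the pointer's level, put the lip's lower edge 2 to 3.4 mm short of the pointer tip. The other estimates ran from about 1.4 mm past to 5.4 mm short. The limit is 8 mm, and I left it there rather than risk a second push.
- **Forces:** pushing took about 6 to 8 N. The reading went back to about zero once the hand was off.
- **Surroundings:** I saw no change in the pointer, dishes or box between pictures, but I did not measure this. The bottles, tube rack and forceps were not in the later pictures I looked at.

**Checks that failed or disagreed:**
- I meant to point the tool squarely into the pane at 45°, but joint ranges stopped that. I pushed at about 24° instead, so contact was probably near the lip's outer edge.
- One attempt to view the lip from its own level failed because it fell outside the picture.
- The pointer tip's height fitted from the pictures came out about 6 mm lower than the given size. This accounts for much of the spread in the estimates.
- One corner reading in the scene camera differed from the others by about 5 mm.
- The joints were still moving slightly, up to 1.7 degrees/s, when I handed in.

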